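Put the serviced padlocks out on the display step

ROBOT

A 6-joint arm with a two-finger parallel gripper is mounted at the origin on the work surface. World frame = base frame: x ahead of the robot, y to its left, z up, the work surface at z = 0. Lengths are in m, angles in rad, forces in N, time in s.
With the tool pointing down it reaches from about 0.375 to 0.975 m from the base axis. Payload 3.8 kg.
Tool frame: the origin (TCP) lies at the very end of the fingers, on their centre line; the grasp point (between the pads) lies 19 mm behind it (bot.grip_point_offset is the distance from the TCP to the grasp point, in m); z points along the fingers, x is the direction in which the jaws open and shut, and the axes are right-handed (so a half turn about z gives the same grasp; the last joint's range is limited). The gripper opens to 85 mm and grips with 20 to 120 N. Pads are 22 mm wide; open, the fingers measure 114 mm over their backs; the gripper's body (76 mm by 85 mm) begins 54 mm behind the grasp point. The pads swing forward as they close: fully open they stand 13 mm farther back than shut.
Start: joints at [1.292, 0.264, 1.604, -0, 1.274, -0.037], TCP at [0.162, 0.655, 0.231] pointing down, gripper open.
Joint ranges: [-2.63, 2.63], [-0.94, 2.18], [0.31, 2.57], [-1.31, 4.45], [0, 2.66], [-2.55, 2.55]. Speed limits (rad/s): [2.57, 2.57, 3.14, 3.14, 3.14, 3.14].

INTERFACE

Orientations are given as a rotation vector (axis times angle).
In Python, from workcell import bot, read_camera gives the robot as it stands.
- The arm moves only by the tool arm_command, never from a script. Its argument "rows" is a list of rows, each an object with "delta_rot": the turn, a rotation vector about the tool's x, y, z in rad, a list of three; "xyz": the shift along the tool's x, y, z in m, a list of three; "gripper": the finger opening in m, from 0 to 0.0854. A call has 1 to 12 rows; each row shifts and turns the commanded pose from where the row before left it, along the tool's axes as they then stand; what a row does not reach is not made up. A row lasts 1/10 s, in which the tool goes at most 50 mm and 8.59 degrees, less where a joint would pass 70% of its speed; a pose out of reach is approached as far as the arm can. A call is refused whole if a number of a shift passes 0.05 or a number of a turn 0.15, either way. A call with a gripper value outside its range is refused whole. The fingers move at their own pace and stop on an object; "force" is the grip in N (left out, the last holds). Time passes only in rows, so rows that do not move let the fingers close. It gives the time, the measured TCP pose, the force and the opening at its end, in the units of the state.
- bot.read_state(): the state, without advancing time (a new reading comes with each control period).
- read_camera(name): name is "side" or "top" or "wrist"; returns a dict with "pixels" (480x640x3 uint8, red, green, blue), "range_z" (480x640 float32, m along the optical axis (not along the pixel's ray), 0 where there is no reading), "intrinsics" (3x3 intrinsics, pixels), "camera_from_world" (4x4, takes a point from world to camera coordinates). Camera axes: x right, y up, looking along -z (the intrinsics and any distortion apply to the point x, -y, -z); pixel columns grow to the right and rows downward; lengths in m; the calibration is good to about 2 mm. The wrist camera is an equidistant fisheye: a pixel r from the principal point sees the ray r / f radians off the axis. A picture is of the moment at which its call begins.
- bot.finish_job(): hands the job in, once; it reports no verdict.
The state is a dict: "time": time; "q": joint angles; "joint_vel": joint speeds; "joint_torque": joint torques, N m; "tool_pos": TCP position; "tcp_rot": TCP orientation; "wrist_force": force on the tool from outside, world axes, zero at the start; "torque": the same for the moment, N m; "width": opening from 0.0 (shut) to 1.0 (fully open).
Only numpy, scipy, OpenCV 4.12 (cv2) and the standard library are available. Lean on these libraries where they do the work, as an engineer would, in place of code of your own. Each camera call takes 0.05 s, during which the arm holds its last target.

TASK

Move the four padlocks from the wooden service rack to the empty display step with the orange edges, one to a bay and in reverse order: seen from the robot, the padlock at the left end of the wooden rack goes to the right-hand bay of the display step, the next one beside it, and so on, so that the right-end one finishes in the left-hand bay. Stand each upright in the middle of its bay, flat on the step, squarely in line with the row, and never let a padlock fall over on the way.

Things in the scene. Friction and masses are not known exactly. Their poses are not given: they have to be found in the camera images.
- lock_wide_c (a point): broad steel padlock with a plain rectangular body of stacked plates: 20 thick (x), 46 wide (y), 40 high. Stands upright, shackle up, about 60 tall, 0.1 to 0.4 kg, on its own pad in the service rack, within 0.1 rad of the rack's yaw. This point: on its upright axis, 30 mm above its underside, inside the body; z up, x through the thickness (flat faces to grip), y along the width.
- lock_round_c (a point): round padlock, a steel disc 42 across standing on edge on a small flat foot: 20 thick (x), body 42 high. Stands upright, shackle up, about 60 tall, 0.1 to 0.4 kg, on its own pad in the service rack, within 0.1 rad of the rack's yaw. This point: on its upright axis, 30 mm above its underside, inside the body; z up, x through the thickness (flat faces to grip), y along the width.
- lock_narrow_c (a point): narrow brass padlock with a slim rectangular body, 18 thick (x), 28 wide (y), 42 high. Stands upright, shackle up, about 60 tall, 0.1 to 0.4 kg, on its own pad in the service rack, within 0.1 rad of the rack's yaw. This point: on its upright axis, 30 mm above its underside, inside the body; z up, x through the thickness (flat faces to grip), y along the width.
- lock_shrouded_c (a point): heavy steel padlock whose shackle is shielded by two square shoulders: 24 thick (x), 42 wide (y), body 42 high with the shoulders, 13 wide each, standing on it up to 55. Stands upright, shackle up, about 60 tall, 0.1 to 0.4 kg, on its own pad in the service rack, within 0.1 rad of the rack's yaw. This point: on its upright axis, 30 mm above its underside, inside the body; z up, x through the thickness (flat faces to grip), y along the width.
- service_rack: wooden rack, fixed, 74 (x) by 256 (y) mm, holding the padlocks in a row at the start, nearer or farther than the display rack. Origin: centre of its underside, on the bench; x away from the robot, y along the row to the robot's left (yaw up to 0.16 rad). Floor 16 mm up; four bays 58 wide at y = +93, +31, -31, -93 mm; dividers 4 thick, 10 high; no front or back lip.
- display_rack: grey display step with orange edges, fixed, 80 (x) by 256 (y) mm, empty. Origin: centre of its underside, on the bench; x away from the robot, y along the row to the robot's left (yaw up to 0.16 rad). Top 40 mm up; four bays 58 wide at x = 0, y = +93, +31, -31, -93 mm; dividers 4 thick, 10 high; no lips. A padlock standing on it has its point 70 mm above this origin.
- pad_wide: black rubber pad, 60 (x) by 54 (y) by 2 mm, fixed in one bay of the service rack: the one the wide padlock starts on, so it shows that padlock's first place even after it has gone. Origin at its underside's centre, axes as the rack's; its top is 18 mm above the bench.
- pad_round: black rubber pad, 60 (x) by 54 (y) by 2 mm, fixed in one bay of the service rack: the one the round padlock starts on, so it shows that padlock's first place even after it has gone. Origin at its underside's centre, axes as the rack's; its top is 18 mm above the bench.
- pad_narrow: black rubber pad, 60 (x) by 54 (y) by 2 mm, fixed in one bay of the service rack: the one the narrow padlock starts on, so it shows that padlock's first place even after it has gone. Origin at its underside's centre, axes as the rack's; its top is 18 mm above the bench.
- pad_shrouded: black rubber pad, 60 (x) by 54 (y) by 2 mm, fixed in one bay of the service rack: the one the shrouded padlock starts on, so it shows that padlock's first place even after it has gone. Origin at its underside's centre, axes as the rack's; its top is 18 mm above the bench.
Not all that is in view belongs to the job. Leave any purple look-alike of the part that bears lock_shrouded_c alone.

How it is judged:
At the end, for the whole second after the job is handed in: Each padlock stands in the display-step bay that mirrors its first bay (left-right reversed): middle within 15 mm of the bay's middle along and across the row, resting on the step (height within 6 mm), upright within 0.15 rad, thickness within 0.35 rad of the step's x axis, at rest (((y of pad_wide in the frame of service_rack between 0.073 and 0.113 m and y of lock_wide_c in the frame of display_rack between -0.108 and -0.078 m) or (y of pad_wide in the frame of service_rack between 0.011 and 0.051 m and y of lock_wide_c in the frame of display_rack between -0.046 and -0.016 m) or (y of pad_wide in the frame of service_rack between -0.051 and -0.011 m and y of lock_wide_c in the frame of display_rack between 0.016 and 0.046 m) or (y of pad_wide in the frame of service_rack between -0.113 and -0.073 m and y of lock_wide_c in the frame of display_rack between 0.078 and 0.108 m)) and x of lock_wide_c in the frame of display_rack between -0.015 and 0.015 m and z of lock_wide_c in the frame of display_rack between 0.064 and 0.076 m and angle between each of lock_wide_c, lock_round_c, lock_narrow_c, lock_shrouded_c's own z axis and vertical below 0.15 rad and angle between the x axis of each of lock_wide_c, lock_round_c, lock_narrow_c, lock_shrouded_c and the x axis of display_rack, either way round below 0.35 rad and linear speed of each of lock_wide, lock_round, lock_narrow, lock_shrouded below 0.02 m/s and ((y of pad_round in the frame of service_rack between 0.073 and 0.113 m and y of lock_round_c in the frame of display_rack between -0.108 and -0.078 m) or (y of pad_round in the frame of service_rack between 0.011 and 0.051 m and y of lock_round_c in the frame of display_rack between -0.046 and -0.016 m) or (y of pad_round in the frame of service_rack between -0.051 and -0.011 m and y of lock_round_c in the frame of display_rack between 0.016 and 0.046 m) or (y of pad_round in the frame of service_rack between -0.113 and -0.073 m and y of lock_round_c in the frame of display_rack between 0.078 and 0.108 m)) and x of lock_round_c in the frame of display_rack between -0.015 and 0.015 m and z of lock_round_c in the frame of display_rack between 0.064 and 0.076 m and ((y of pad_narrow in the frame of service_rack between 0.073 and 0.113 m and y of lock_narrow_c in the frame of display_rack between -0.108 and -0.078 m) or (y of pad_narrow in the frame of service_rack between 0.011 and 0.051 m and y of lock_narrow_c in the frame of display_rack between -0.046 and -0.016 m) or (y of pad_narrow in the frame of service_rack between -0.051 and -0.011 m and y of lock_narrow_c in the frame of display_rack between 0.016 and 0.046 m) or (y of pad_narrow in the frame of service_rack between -0.113 and -0.073 m and y of lock_narrow_c in the frame of display_rack between 0.078 and 0.108 m)) and x of lock_narrow_c in the frame of display_rack between -0.015 and 0.015 m and z of lock_narrow_c in the frame of display_rack between 0.064 and 0.076 m and ((y of pad_shrouded in the frame of service_rack between 0.073 and 0.113 m and y of lock_shrouded_c in the frame of display_rack between -0.108 and -0.078 m) or (y of pad_shrouded in the frame of service_rack between 0.011 and 0.051 m and y of lock_shrouded_c in the frame of display_rack between -0.046 and -0.016 m) or (y of pad_shrouded in the frame of service_rack between -0.051 and -0.011 m and y of lock_shrouded_c in the frame of display_rack between 0.016 and 0.046 m) or (y of pad_shrouded in the frame of service_rack between -0.113 and -0.073 m and y of lock_shrouded_c in the frame of display_rack between 0.078 and 0.108 m)) and x of lock_shrouded_c in the frame of display_rack between -0.015 and 0.015 m and z of lock_shrouded_c in the frame of display_rack between 0.064 and 0.076 m); the robot touches nothing.
It fails at once if a padlock falls over (tilts more than 0.8 rad) (angle between any of lock_wide_c, lock_round_c, lock_narrow_c, lock_shrouded_c's own z axis and vertical above 0.8 rad).
It also fails if it takes over 99 s, if anything falls off the work surface, if the arm or the gripper's body presses on something with over 40 N, if the wrist force passes 120 N, or if a joint passes its speed limit or range.

## Working session

There is one attempt and no reset: what is moved stays moved. The work goes in short steps, Python scripts to look and compute and a tool call to move; the robot and the scene stay as the last step left them, time stands still between calls to the robot, and variables do not carry over. Pictures are saved under pics/ and viewed, and the job is handed in when it is done.

Besides the shell and the picture viewer there is one more tool, called after ">>>" as name(argument=value, ...) on one line, values as JSON. arm_command: Moves the arm, as the interface text tells. Its arguments: {"type":"object","properties":{"rows":{"type":"array","items":{"type":"object","properties":{"delta_rot":{"type":"array","items":{"type":"number"}},"xyz":{"type":"array","items":{"type":"number"}},"gripper":{"type":"number"}}}},"force":{"type":"number"}},"required":["rows"]}

```bash
ls; mkdir -p pics; python3 - <<'E'
from workcell import bot, read_camera
import cv2,numpy as np
for n in ["top","side","wrist"]:
    c=read_camera(n); cv2.imwrite(f"pics/{n}0.png",c["pixels"][:,:,::-1]); np.savez(f"pics/{n}0.npz",**c)
    print(n,c["intrinsics"].tolist(),np.round(c["camera_from_world"],3).tolist())
print(bot.read_state(), bot.grip_point_offset)
E
```

```text
pics
top [[491.7543870296383, 0.0, 316.92349929349274], [0.0, 491.7543870296383, 237.09714557825902], [0.0, 0.0, 1.0]] [[-0.014, -1.0, -0.001, -0.036], [0.996, -0.014, 0.09, -0.554], [-0.09, -0.0, 0.996, -0.715], [0.0, 0.0, 0.0, 1.0]]
side [[583.4529363584619, 0.0, 315.1216466828217], [0.0, 583.4529363584619, 227.1956254895033], [0.0, 0.0, 1.0]] [[-0.976, -0.218, -0.003, 0.515], [0.129, -0.588, 0.798, -0.164], [-0.176, 0.779, 0.602, -0.684], [0.0, 0.0, 0.0, 1.0]]
wrist [[371.64829954431775, 0.0, 315.31561137831426], [0.0, 371.64829954431775, 240.12296995271709], [0.0, 0.0, 1.0]] [[0.241, 0.971, -0.002, -0.674], [-0.919, 0.227, -0.323, 0.041], [-0.313, 0.08, 0.946, -0.382], [0.0, 0.0, 0.0, 1.0]]
{'time': 0.15, 'q': array([ 1.29208106e+00,  2.64609457e-01,  1.60511450e+00,  2.68167398e-05,
        1.27371170e+00, -3.68813178e-02]), 'joint_vel': array([-0.00015423, -0.00339781, -0.00592073,  0.00073106, -0.00072056,
       -0.0013549 ]), 'joint_torque': array([ 2.13098783e-04, -5.15907061e+01, -3.67959416e+01, -8.28915859e-05,
        8.02719063e-03,  5.63231637e-06]), 'tool_pos': array([0.16146776, 0.65478741, 0.23019898]), 'tcp_rot': array([ 2.47234869e+00,  1.93660074e+00, -2.36616556e-03]), 'wrist_force': array([0.2951653 , 0.33430675, 0.23288357]), 'torque': array([-0.02657591, -0.03232155, -0.04315171]), 'width': 1.0008148039102251} 0.0187
```

View pics/top0.png

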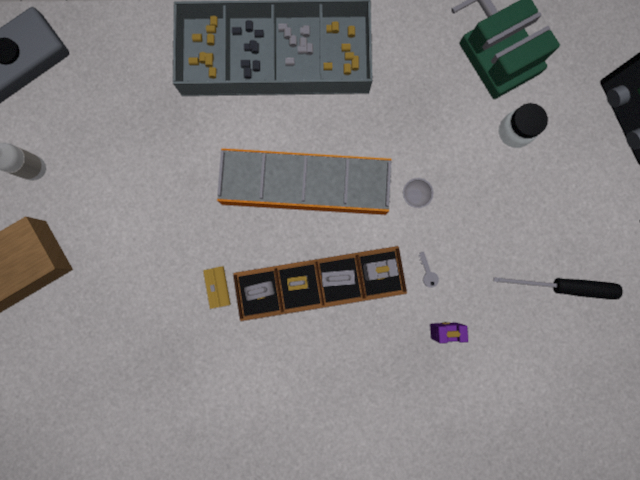

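View pics/side0.png

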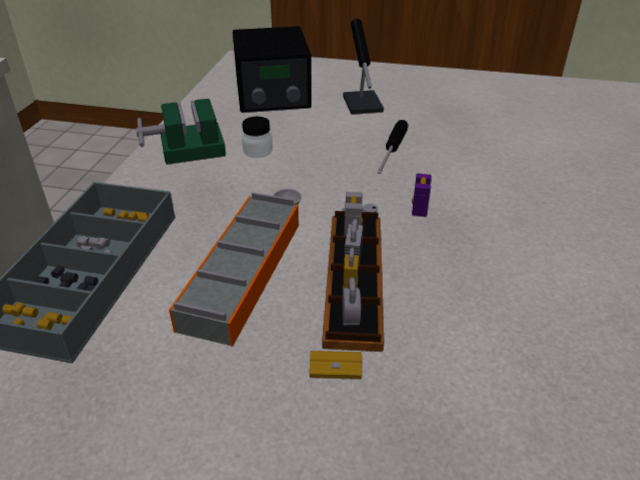

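View pics/wrist0.png

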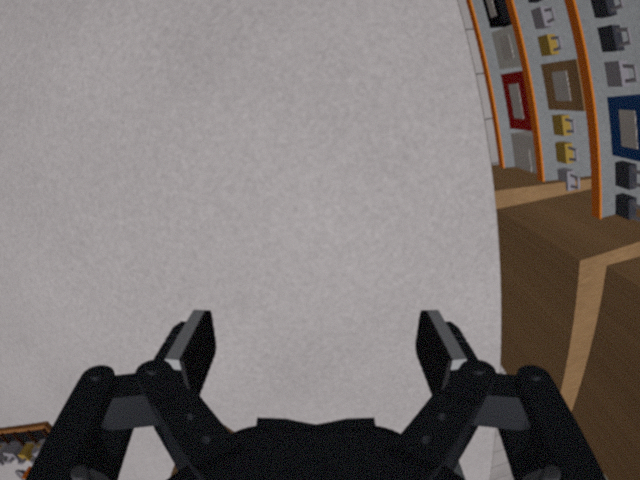

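```bash
cat > h.py <<'E'
import numpy as np,cv2
from scipy.spatial.transform import Rotation as R
def cloud(c):
    K=c["intrinsics"];T=np.linalg.inv(c["camera_from_world"]);d=c["range_z"].astype(float)
    v,u=np.mgrid[0:480,0:640]
    P=np.stack([(u-K[0,2])/K[0,0]*d,-(v-K[1,2])/K[1,1]*d,-d],-1)
    W=P@T[:3,:3].T+T[:3,3]; W[d==0]=np.nan
    return W
def rect(W,m):
    p=(W[m][:,:2]*1000).astype(np.float32); return cv2.minAreaRect(p),len(p)
E
python3 - <<'E'
from h import *
c=np.load("pics/top0.npz");W=cloud(c);z=W[...,2]
v,u=np.mgrid[0:480,0:640]
print("bench",np.nanmedian(z[380:470,100:400]))
def box(a,b,cc,d): return (u>=a)&(u<b)&(v>=cc)&(v<d)
m=box(200,400,140,220)&(z>.03)
print("disp",rect(W,m),np.median(z[m]))
m=box(228,412,240,325)&(z>.01)&(z<.032)
print("serv",rect(W,m))
for n,b in dict(b1=(238,278,265,318),b2=(278,318,260,312),b3=(318,358,255,305),b4=(360,400,248,300)).items():
    m=box(*b)&(z>.048)
    r=rect(W,m);print(n,r,z[m].max(), W[m][:,:2].mean(0))
im=c["pixels"][:,:,::-1]
cv2.imwrite("pics/c1.png",cv2.resize(im[240:325,230:412],None,fx=4.3,fy=4.3,interpolation=cv2.INTER_CUBIC))
s=np.load("pics/side0.npz")["pixels"][:,:,::-1]
cv2.imwrite("pics/c2.png",cv2.resize(s[180:360,290:440],None,fx=3.3,fy=3.3,interpolation=cv2.INTER_CUBIC))
E
```

```text
bench -0.00041432254935863666
disp (((639.1917724609375, -25.576507568359375), (255.1989288330078, 81.21358489990234), 85.5960693359375), 9216) 0.03981393070618733
serv (((483.6709899902344, -39.29777526855469), (74.04464721679688, 269.1638488769531), 8.535699844360352), 6570)
b1 (((474.95184326171875, 42.933677673339844), (19.822664260864258, 37.79310989379883), 13.177689552307129), 356) 0.08089158673368824 [0.47515174 0.0413603 ]
b2 (((485.3534240722656, -13.44656753540039), (17.868274688720703, 27.931909561157227), 6.790611743927002), 247) 0.07993644599921335 [ 0.48534082 -0.01372148]
b3 (((491.5804138183594, -72.17367553710938), (21.0963134765625, 47.116085052490234), 3.5517117977142334), 485) 0.08035501892174379 [ 0.49160937 -0.07188661]
b4 (((502.8622741699219, -133.40640258789062), (23.905384063720703, 42.042579650878906), 9.064096450805664), 531) 0.07513098564645038 [ 0.50276865 -0.13276043]
```

View pics/c1.png

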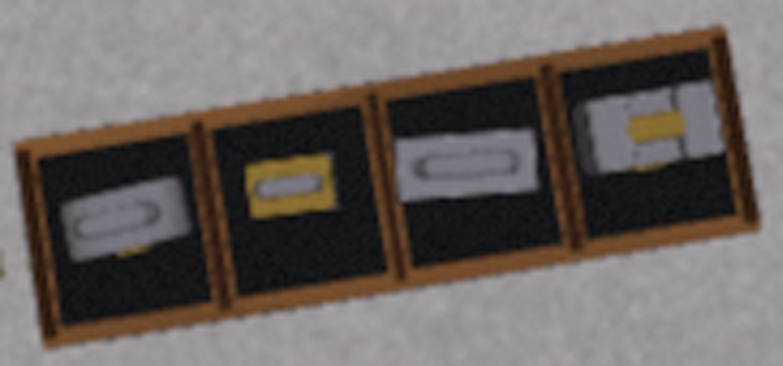

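View pics/c2.png

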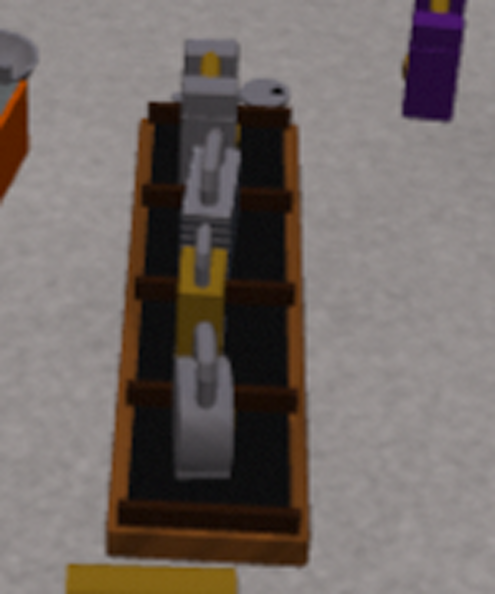

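```bash
cat >> h.py <<'E'
D=np.array([.6392,-.0256]);DY=np.radians(-4.4)
def bay(y): return D+y*np.array([-np.sin(DY),np.cos(DY)])
def plan(s,xy,z,yaw,toolz_first=False):
    """delta in present tool frame to TCP at xy,z pointing down with tool x along +-yaw"""
    Rt=R.from_rotvec(s["tcp_rot"]).as_matrix()
    best=None
    for k in(-np.pi,0,np.pi):
        a=yaw+k;G=np.array([[np.cos(a),np.sin(a),0],[np.sin(a),-np.cos(a),0],[0,0,-1]]).T
        rv=R.from_matrix(Rt.T@G).as_rotvec()
        if best is None or np.linalg.norm(rv)<np.linalg.norm(best): best=rv
    print("shift in tool",np.round(Rt.T@(np.array([*xy,z])-s["tool_pos"]),4),"rot",np.round(best,4),"q6",s["q"][5])
E
python3 - <<'E'
from h import *
c=np.load("pics/top0.npz");W=cloud(c);p=c["pixels"].astype(int)
v,u=np.mgrid[0:480,0:640]
y=(p[...,0]-p[...,2]>40)&(p[...,1]-p[...,2]>25)
for b in((250,275,290,310),(370,400,272,290),(285,310,285,300)):
    m=y&(u>=b[0])&(u<b[1])&(v>=b[2])&(v<b[3]); 
    print(b,np.round(W[m]*1000)[:20].tolist())
from workcell import bot
s=bot.read_state()
plan(s,(.4750,.0429),.16,np.radians(13.2)); 
for y in (.093,.031,-.031,-.093): print(bay(y))
E
```

```text
(250, 275, 290, 310) [[465.0, 42.0, 41.0], [465.0, 40.0, 43.0], [465.0, 39.0, 43.0], [465.0, 38.0, 41.0], [463.0, 45.0, 40.0], [463.0, 44.0, 40.0]]
(370, 400, 272, 290) [[499.0, -127.0, 74.0], [499.0, -128.0, 73.0], [499.0, -130.0, 71.0], [499.0, -131.0, 73.0], [499.0, -133.0, 71.0], [491.0, -140.0, 36.0], [490.0, -132.0, 37.0], [490.0, -133.0, 41.0]]
(285, 310, 285, 300) [[483.0, -1.0, 59.0], [483.0, -4.0, 74.0], [483.0, -16.0, 76.0], [483.0, -18.0, 75.0], [483.0, -19.0, 59.0], [483.0, -20.0, 60.0], [483.0, -21.0, 59.0], [483.0, -23.0, 62.0], [483.0, -24.0, 59.0], [483.0, -26.0, 61.0], [483.0, -27.0, 59.0], [482.0, -28.0, 25.0], [482.0, -1.0, 57.0], [482.0, -3.0, 61.0], [482.0, -5.0, 69.0], [482.0, -7.0, 73.0], [481.0, -7.0, 60.0], [481.0, -9.0, 61.0], [481.0, -10.0, 58.0], [481.0, -11.0, 59.0]]
shift in tool [-0.5189  0.451   0.0711] rot [9.0000e-04 1.7000e-03 1.0986e+00] q6 -0.03688131778862874
[0.64633487 0.06712591]
[0.64157829 0.00530864]
[ 0.63682171 -0.05650864]
[ 0.63206513 -0.11832591]
```

>>> arm_command(rows=[{"xyz": [-0.0432,0.0376,0],"gripper": 0.0854},{"xyz": [-0.0432,0.0376,0]},{"xyz": [-0.0432,0.0376,0]},{"xyz": [-0.0432,0.0376,0]},{"xyz": [-0.0432,0.0376,0]},{"xyz": [-0.0432,0.0376,0]},{"xyz": [-0.0432,0.0376,0]},{"xyz": [-0.0432,0.0376,0]},{"xyz": [-0.0432,0.0376,0]},{"xyz": [-0.0432,0.0376,0]},{"xyz": [-0.0432,0.0376,0]},{"xyz": [-0.0432,0.0376,0]}])

```text
invalid input
```

>>> arm_command(rows=[{"delta_rot": [0,0,0.137]},{"delta_rot": [0,0,0.137]},{"delta_rot": [0,0,0.137]},{"delta_rot": [0,0,0.137]},{"delta_rot": [0,0,0.137]},{"delta_rot": [0,0,0.137]},{"delta_rot": [0,0,0.137]},{"delta_rot": [0,0,0.137]},{"xyz": [0,0,0.02]}])

```text
invalid input
```

```bash
python3 - <<'E'
from h import *
from workcell import bot, read_camera
s=bot.read_state();print(s["time"],s["tool_pos"],s["wrist_force"])
plan(s,(.4750,.0429),.041,np.radians(13.2))
c=read_camera("wrist"); cv2.imwrite("pics/w1.png",c["pixels"][:,:,::-1])
E
```

```text
0.15 [0.16146776 0.65478741 0.23019898] [0.2951653  0.33430675 0.23288357]
shift in tool [-0.5186  0.451   0.1901] rot [9.0000e-04 1.7000e-03 1.0986e+00] q6 -0.03688131778862874
```

View pics/w1.png

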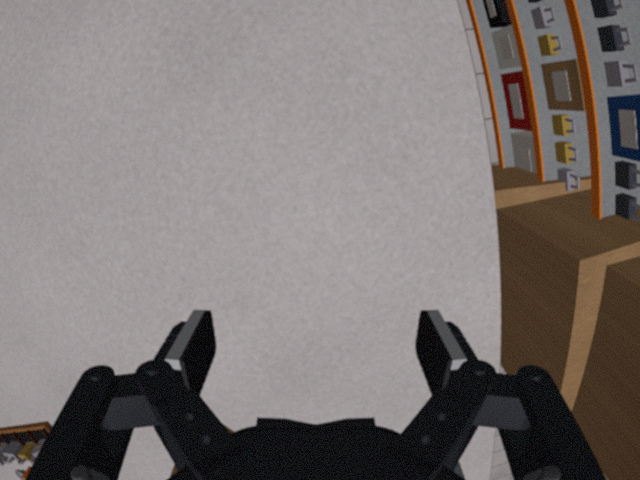

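>>> arm_command(rows=[{"xyz": [-0.0432,0.0376,0],"delta_rot": [0,0,0],"gripper": 0.085},{"xyz": [-0.0432,0.0376,0],"delta_rot": [0,0,0],"gripper": 0.085},{"xyz": [-0.0432,0.0376,0],"delta_rot": [0,0,0],"gripper": 0.085},{"xyz": [-0.0432,0.0376,0],"delta_rot": [0,0,0],"gripper": 0.085},{"xyz": [-0.0432,0.0376,0],"delta_rot": [0,0,0],"gripper": 0.085},{"xyz": [-0.0432,0.0376,0],"delta_rot": [0,0,0],"gripper": 0.085},{"xyz": [-0.0432,0.0376,0],"delta_rot": [0,0,0],"gripper": 0.085},{"xyz": [-0.0432,0.0376,0],"delta_rot": [0,0,0],"gripper": 0.085},{"xyz": [-0.0432,0.0376,0],"delta_rot": [0,0,0],"gripper": 0.085},{"xyz": [-0.0432,0.0376,0],"delta_rot": [0,0,0],"gripper": 0.085},{"xyz": [-0.0432,0.0376,0],"delta_rot": [0,0,0],"gripper": 0.085},{"xyz": [-0.0432,0.0376,0],"delta_rot": [0,0,0],"gripper": 0.085}])

```text
time: 1.4
tool_pos: [0.4361, 0.1197, 0.2315]
tcp_rot: [2.473, 1.937, 0.001]
wrist_force: [0.5, 1.3, 0.1]
width: 0.994
```

>>> arm_command(rows=[{"xyz": [0,0,0],"delta_rot": [0,0,0.137],"gripper": 0.085},{"xyz": [0,0,0],"delta_rot": [0,0,0.137],"gripper": 0.085},{"xyz": [0,0,0],"delta_rot": [0,0,0.137],"gripper": 0.085},{"xyz": [0,0,0],"delta_rot": [0,0,0.137],"gripper": 0.085},{"xyz": [0,0,0],"delta_rot": [0,0,0.137],"gripper": 0.085},{"xyz": [0,0,0],"delta_rot": [0,0,0.137],"gripper": 0.085},{"xyz": [0,0,0],"delta_rot": [0,0,0.137],"gripper": 0.085},{"xyz": [0,0,0],"delta_rot": [0,0,0.137],"gripper": 0.085},{"xyz": [0,0,0],"delta_rot": [0,0,0],"gripper": 0.085}])

```text
time: 2.3
tool_pos: [0.4355, 0.1216, 0.2312]
tcp_rot: [3.12, 0.365, -0.0]
wrist_force: [-1.0, -0.3, 0.3]
width: 0.992
```

```bash
python3 - <<'E'
from h import *
from workcell import bot, read_camera
s=bot.read_state();print(s["time"],s["tool_pos"],s["wrist_force"])
plan(s,(.4750,.0429),.041,np.radians(13.2))
c=read_camera("wrist"); cv2.imwrite("pics/w2.png",c["pixels"][:,:,::-1])
E
```

```text
2.3 [0.43552589 0.12155341 0.23115149] [-1.03294832 -0.31906565  0.28182231]
shift in tool [0.0203 0.0856 0.1901] rot [0.     0.0002 0.0022] q6 -0.015490203720893351
```

View pics/w2.png

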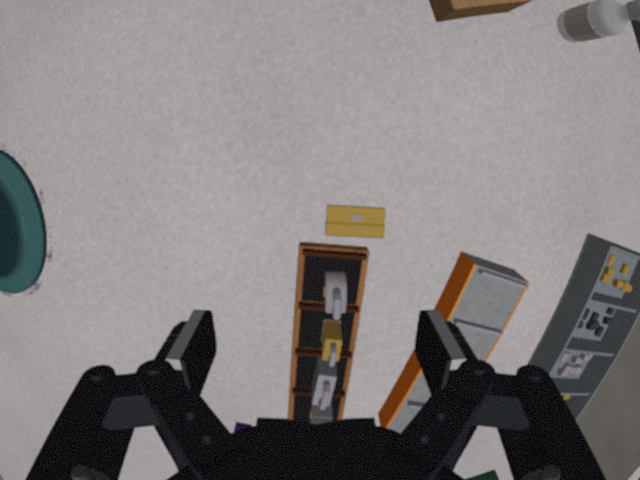

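>>> arm_command(rows=[{"xyz": [0.0101,0.043,0.0],"delta_rot": [0,0,0.002],"gripper": 0.085},{"xyz": [0.0102,0.0426,0.02],"delta_rot": [0,0,0],"gripper": 0.085},{"xyz": [0,0,0.04],"delta_rot": [0,0,0],"gripper": 0.085},{"xyz": [0,0,0.01],"delta_rot": [0,0,0],"gripper": 0.085},{"xyz": [0,0,0],"delta_rot": [0,0,0],"gripper": 0.085},{"xyz": [0,0,0],"delta_rot": [0,0,0],"gripper": 0.085}])

```text
time: 2.95
tool_pos: [0.4754, 0.0436, 0.1622]
tcp_rot: [-3.12, -0.365, -0.001]
wrist_force: [0.0, -0.4, 0.2]
width: 0.995
```

```bash
python3 - <<'E'
from h import *
from workcell import bot, read_camera
s=bot.read_state();print(s["time"],s["tool_pos"],s["wrist_force"])
plan(s,(.4750,.0429),.041,np.radians(13.2))
c=read_camera("wrist"); cv2.imwrite("pics/w3.png",c["pixels"][:,:,::-1])
E
```

```text
2.95 [0.47540755 0.04357185 0.16215016] [ 0.02448656 -0.39888242  0.1959922 ]
shift in tool [-0.0006  0.0006  0.1211] rot [ 0.     -0.0007  0.0026] q6 -0.19387413942406262
```

View pics/w3.png

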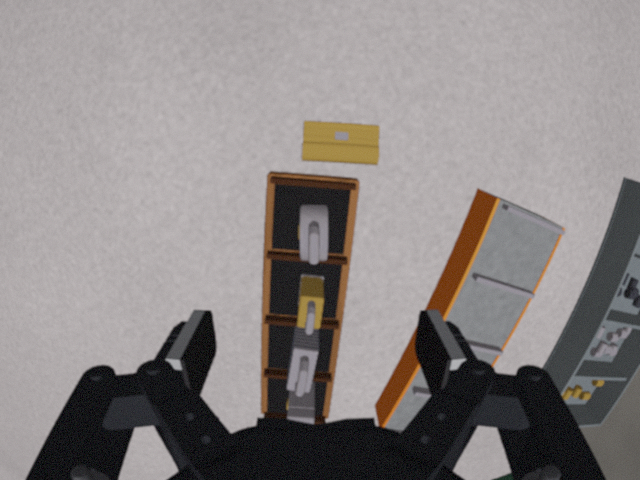

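>>> arm_command(rows=[{"xyz": [-0.0006,0.0006,0.04],"delta_rot": [0,0,0.002],"gripper": 0.085},{"xyz": [0,0,0.04],"delta_rot": [0,0,0],"gripper": 0.085},{"xyz": [0,0,0.02],"delta_rot": [0,0,0],"gripper": 0.085},{"xyz": [0,0,0.012],"delta_rot": [0,0,0],"gripper": 0.085},{"xyz": [0,0,0.009],"delta_rot": [0,0,0],"gripper": 0.085},{"xyz": [0,0,0],"delta_rot": [0,0,0],"gripper": 0.085},{"xyz": [0,0,0],"delta_rot": [0,0,0],"gripper": 0.085}])

```text
time: 3.7
tool_pos: [0.476, 0.0425, 0.0416]
tcp_rot: [3.121, 0.36, 0.004]
wrist_force: [0.4, -1.0, 0.1]
width: 0.998
```

>>> arm_command(rows=[{"xyz": [0,0,0],"delta_rot": [0,0,0],"gripper": 0.05},{"xyz": [0,0,0],"delta_rot": [0,0,0],"gripper": 0.03},{"xyz": [0,0,0],"delta_rot": [0,0,0],"gripper": 0.025},{"xyz": [0,0,0],"delta_rot": [0,0,0],"gripper": 0.01},{"xyz": [0,0,0],"delta_rot": [0,0,0],"gripper": 0.01},{"xyz": [0,0,0],"delta_rot": [0,0,0],"gripper": 0.01},{"xyz": [0,0,0],"delta_rot": [0,0,0],"gripper": 0.01},{"xyz": [0,0,0],"delta_rot": [0,0,0],"gripper": 0.01},{"xyz": [0,0,0],"delta_rot": [0,0,0],"gripper": 0.01}], force=40)

```text
time: 4.6
tool_pos: [0.4748, 0.0422, 0.0406]
tcp_rot: [3.121, 0.359, 0.0]
wrist_force: [-1.5, -0.5, 6.3]
width: 0.224
```

```bash
cat > look.py <<'E'
import sys
from h import *
from workcell import bot, read_camera
n=sys.argv[1];x0,x1,y0,y1=map(int,sys.argv[3:7])
c=read_camera(sys.argv[2]); f=min(800/(x1-x0),600/(y1-y0),4)
cv2.imwrite(f"pics/{n}.png",cv2.resize(c["pixels"][y0:y1,x0:x1,::-1],None,fx=f,fy=f,interpolation=cv2.INTER_CUBIC))
s=bot.read_state();print(s["time"],s["tool_pos"],s["wrist_force"],s["width"])
E
python3 look.py s1 side 230 450 150 360
```

```text
4.65 [0.47481092 0.0421993  0.04060564] [-2.70693682 -0.63269014  4.90947645] 0.22319912678496256
```

View pics/s1.png

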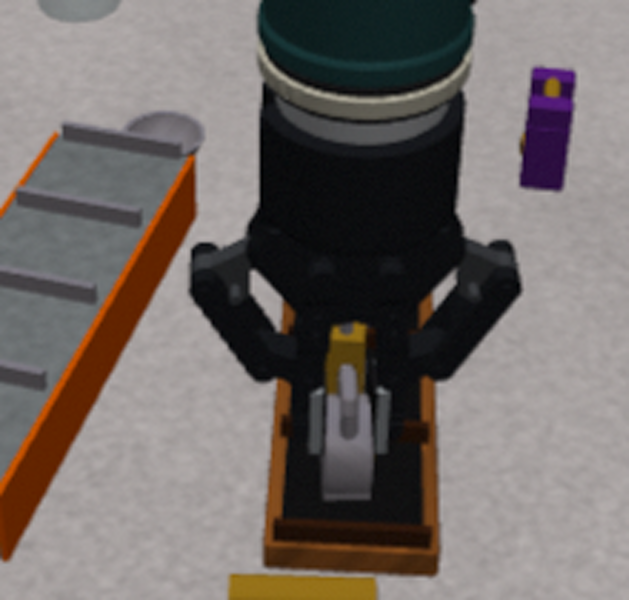

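>>> arm_command(rows=[{"xyz": [0,0,-0.005],"delta_rot": [0,0,0],"gripper": 0.01},{"xyz": [0,0,-0.015],"delta_rot": [0,0,0],"gripper": 0.01},{"xyz": [0,0,-0.03],"delta_rot": [0,0,0],"gripper": 0.01},{"xyz": [0,0,-0.03],"delta_rot": [0,0,0],"gripper": 0.01},{"xyz": [0,0,-0.015],"delta_rot": [0,0,0],"gripper": 0.01},{"xyz": [0,0,0],"delta_rot": [0,0,0.1],"gripper": 0.01},{"xyz": [0,0,0],"delta_rot": [0,0,0.107],"gripper": 0.01},{"xyz": [0,0,0],"delta_rot": [0,0,0.1],"gripper": 0.01},{"xyz": [0,0,0],"delta_rot": [0,0,0],"gripper": 0.01}])

```text
time: 5.55
tool_pos: [0.474, 0.0423, 0.1346]
tcp_rot: [3.139, -0.123, -0.002]
wrist_force: [0.1, -0.4, -2.7]
width: 0.227
```

```bash
python3 look.py s2 side 230 450 100 360; python3 - <<'E'
from h import *
from workcell import bot
plan(bot.read_state(),bay(-.093),.064,DY)
E
```

```text
5.6 [0.47405588 0.04225954 0.13461695] [ 0.65548232 -0.60511257 -2.65007576] 0.22182533988372805
shift in tool [0.1698 0.1481 0.0704] rot [0.0001 0.0012 0.0009] q6 0.11239978342239032
```

View pics/s2.png

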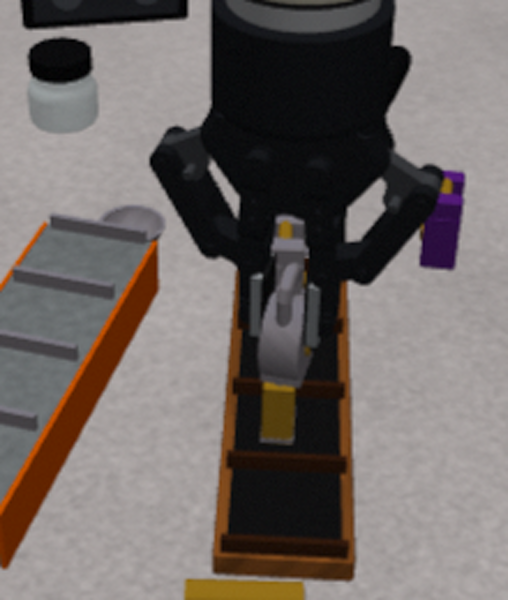

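>>> arm_command(rows=[{"xyz": [0.02,0.018,0],"delta_rot": [0,0,0],"gripper": 0.01},{"xyz": [0.035,0.03,0],"delta_rot": [0,0,0],"gripper": 0.01},{"xyz": [0.035,0.03,0],"delta_rot": [0,0,0],"gripper": 0.01},{"xyz": [0.035,0.03,0],"delta_rot": [0,0,0],"gripper": 0.01},{"xyz": [0.03,0.026,0],"delta_rot": [0,0,0],"gripper": 0.01},{"xyz": [0.0148,0.014,0],"delta_rot": [0,0,0],"gripper": 0.01},{"xyz": [0,0,0.02],"delta_rot": [0,0,0],"gripper": 0.01},{"xyz": [0,0,0.02],"delta_rot": [0,0,0],"gripper": 0.01},{"xyz": [0,0,0.01],"delta_rot": [0,0,0],"gripper": 0.01},{"xyz": [0,0,0],"delta_rot": [0,0,0],"gripper": 0.01},{"xyz": [0,0,0],"delta_rot": [0,0,0],"gripper": 0.01}])

```text
time: 6.7
tool_pos: [0.6324, -0.1183, 0.0853]
tcp_rot: [-3.139, 0.121, 0.001]
wrist_force: [0.4, 0.3, -2.1]
width: 0.223
```

```bash
python3 look.py s3 side 160 380 100 360; python3 - <<'E'
from h import *
from workcell import bot
plan(bot.read_state(),bay(-.093),.064,DY)
E
```

```text
6.75 [ 0.6331029  -0.11848396  0.08615741] [ 0.24465774  0.25640507 -2.01702949] 0.2230699611709663
shift in tool [-0.0011 -0.0001  0.0222] rot [ 0.0002 -0.0014 -0.0004] q6 -0.1465107973729179
```

View pics/s3.png

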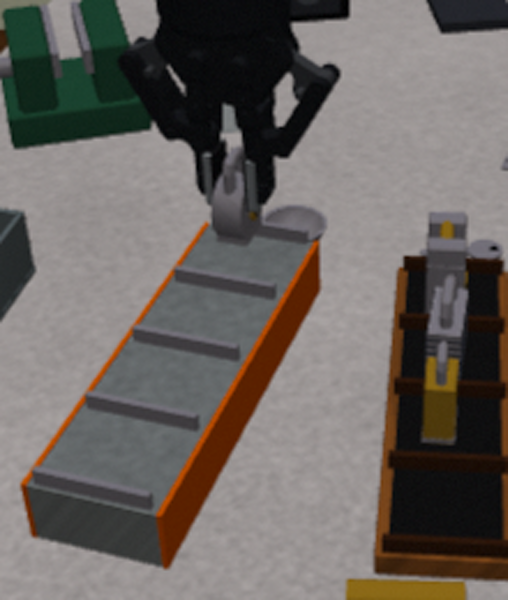

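>>> arm_command(rows=[{"xyz": [-0.0006,0,0.012],"delta_rot": [0,0,0],"gripper": 0.01},{"xyz": [0,0,0.006],"delta_rot": [0,0,0],"gripper": 0.01},{"xyz": [0,0,0.002],"delta_rot": [0,0,0],"gripper": 0.01},{"xyz": [0,0,0.001],"delta_rot": [0,0,0],"gripper": 0.01},{"xyz": [0,0,0],"delta_rot": [0,0,0],"gripper": 0.01}])

```text
time: 7.25
tool_pos: [0.6318, -0.1185, 0.0641]
tcp_rot: [3.139, -0.122, -0.0]
wrist_force: [-0.0, 0.3, -2.3]
width: 0.223
```

>>> arm_command(rows=[{"xyz": [0,0,0.001],"delta_rot": [0,0,0],"gripper": 0.01},{"xyz": [0,0,0],"delta_rot": [0,0,0],"gripper": 0.01}])

```text
time: 7.45
tool_pos: [0.632, -0.1185, 0.0635]
tcp_rot: [3.139, -0.122, 0.001]
wrist_force: [-0.1, -0.5, -3.0]
width: 0.222
```

>>> arm_command(rows=[{"xyz": [0,0,0.001],"delta_rot": [0,0,0],"gripper": 0.01},{"xyz": [0,0,0],"delta_rot": [0,0,0],"gripper": 0.01}])

```text
time: 7.65
tool_pos: [0.6322, -0.1186, 0.0627]
tcp_rot: [3.139, -0.122, 0.001]
wrist_force: [-0.5, -0.1, -1.2]
width: 0.224
```

```bash
python3 look.py s4 side 200 320 160 260
```

```text
7.7 [ 0.63217072 -0.11857959  0.0626786 ] [ 0.77594751 -0.23661039 -0.80009561] 0.22338531693856944
```

View pics/s4.png

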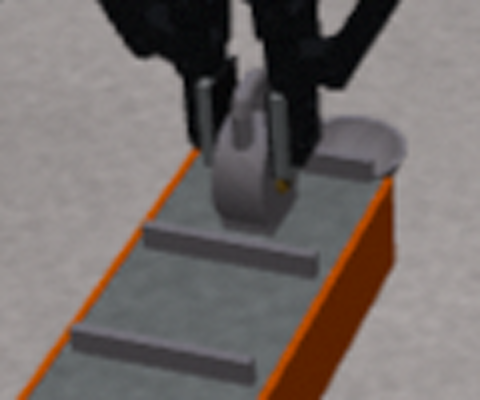

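>>> arm_command(rows=[{"xyz": [0,0,0.0005],"delta_rot": [0,0,0],"gripper": 0.01},{"xyz": [0,0,0],"delta_rot": [0,0,0],"gripper": 0.022},{"xyz": [0,0,0],"delta_rot": [0,0,0],"gripper": 0.03},{"xyz": [0,0,0],"delta_rot": [0,0,0],"gripper": 0.06},{"xyz": [0,0,0],"delta_rot": [0,0,0],"gripper": 0.085},{"xyz": [0,0,0],"delta_rot": [0,0,0],"gripper": 0.085},{"xyz": [0,0,0],"delta_rot": [0,0,0],"gripper": 0.085},{"xyz": [0,0,-0.03],"delta_rot": [0,0,0],"gripper": 0.085},{"xyz": [0,0,-0.04],"delta_rot": [0,0,0],"gripper": 0.085},{"xyz": [0,0,-0.03],"delta_rot": [0,0,0],"gripper": 0.085},{"xyz": [0,0,0],"delta_rot": [0,0,0],"gripper": 0.085}])

```text
time: 8.8
tool_pos: [0.6358, -0.1194, 0.1683]
tcp_rot: [3.137, -0.123, 0.017]
wrist_force: [0.7, 0.1, 1.2]
width: 0.997
```

```bash
python3 look.py s5 side 200 320 160 260; python3 - <<'E'
from h import *
from workcell import bot
s=bot.read_state()
plan(s,(.4853,-.0135),.13,np.radians(6.8))
plan(s,(.4853,-.0135),.13,DY)
E
```

```text
8.85 [ 0.63419314 -0.11902668  0.16543092] [-0.62184677 -0.7412715   0.80347041] 0.9967144267075873
shift in tool [-0.1569 -0.0936  0.0343] rot [ 0.0016 -0.0065 -0.1967] q6 -0.14606355255219214
shift in tool [-0.1569 -0.0936  0.0343] rot [ 0.001  -0.0066 -0.0013] q6 -0.14606355255219214
```

View pics/s5.png

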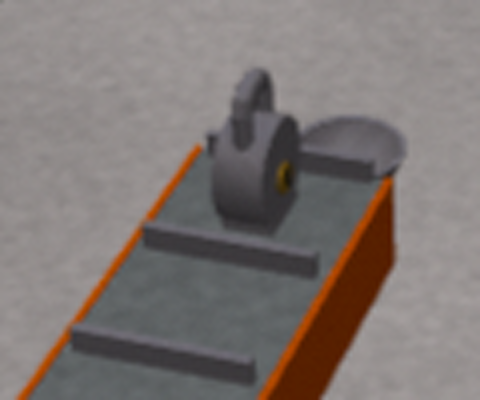

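>>> arm_command(rows=[{"xyz": [-0.04,-0.0234,0],"delta_rot": [0,0,0],"gripper": 0.085},{"xyz": [-0.04,-0.0234,0],"delta_rot": [0,0,0],"gripper": 0.085},{"xyz": [-0.04,-0.0234,0],"delta_rot": [0,0,0],"gripper": 0.085},{"xyz": [-0.0369,-0.0234,0],"delta_rot": [0,0,0],"gripper": 0.085},{"xyz": [0,0,0],"delta_rot": [0,0,-0.1],"gripper": 0.085},{"xyz": [0,0,0.03],"delta_rot": [0,0,-0.0967],"gripper": 0.085},{"xyz": [0,0,0],"delta_rot": [0,0,0],"gripper": 0.085},{"xyz": [0,0,0],"delta_rot": [0,0,0],"gripper": 0.085}])

```text
time: 9.65
tool_pos: [0.4811, -0.0128, 0.1302]
tcp_rot: [-3.136, -0.183, 0.007]
wrist_force: [-0.9, -0.7, -0.1]
width: 0.996
```

```bash
python3 look.py w5 wrist 0 640 0 480; python3 - <<'E'
from h import *
from workcell import bot
s=bot.read_state()
plan(s,(.4853,-.0135),.041,np.radians(6.8))
E
```

```text
9.7 [ 0.48225972 -0.01297471  0.13130383] [-0.24035328 -0.17090603  0.06797405] 0.9982228452126043
shift in tool [0.0031 0.0009 0.0903] rot [-0.0004  0.0018 -0.0021] q6 -0.19512135442097092
```

View pics/w5.png

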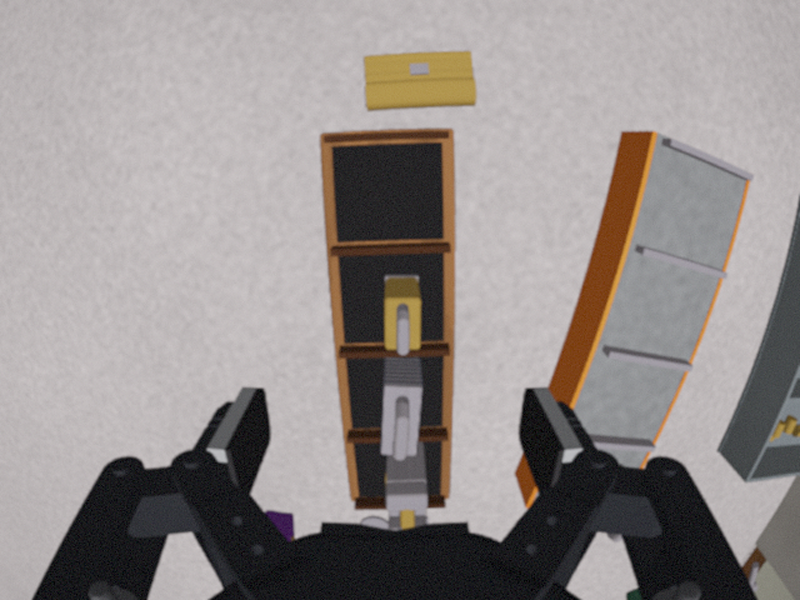

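>>> arm_command(rows=[{"xyz": [0.002,0.0007,0.03],"delta_rot": [0,0,0],"gripper": 0.085},{"xyz": [0,0,0.03],"delta_rot": [0,0,0],"gripper": 0.085},{"xyz": [0,0,0.015],"delta_rot": [0,0,0],"gripper": 0.085},{"xyz": [0,0,0.0145],"delta_rot": [0,0,0],"gripper": 0.085},{"xyz": [0,0,0],"delta_rot": [0,0,0],"gripper": 0.085},{"xyz": [0,0,0],"delta_rot": [0,0,0],"gripper": 0.06},{"xyz": [0,0,0],"delta_rot": [0,0,0],"gripper": 0.04}])

```text
time: 10.4
tool_pos: [0.4862, -0.0136, 0.0436]
tcp_rot: [3.136, 0.185, 0.004]
wrist_force: [-0.3, -1.1, 0.7]
width: 0.684
```

```bash
python3 look.py s6 side 280 430 180 350; python3 - <<'E'
from h import *
from workcell import bot
s=bot.read_state()
plan(s,(.4853,-.0135),.041,np.radians(6.8))
E
```

```text
10.45 [ 0.48617718 -0.01357633  0.04367108] [-0.21517589 -0.61161809 -0.39955828] 0.5997159012221177
shift in tool [-0.0009 -0.0002  0.0027] rot [ 0.0005 -0.0025 -0.0005] q6 -0.19735296129387273
```

View pics/s6.png

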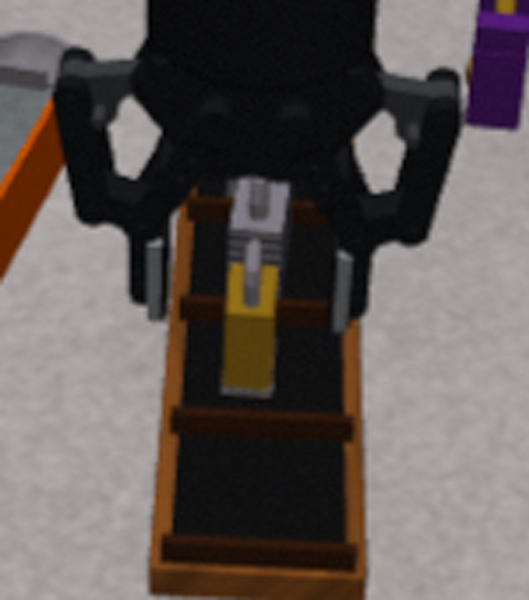

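>>> arm_command(rows=[{"xyz": [-0.0009,0,0.0027],"delta_rot": [0,0,0],"gripper": 0.03},{"xyz": [0,0,0],"delta_rot": [0,0,0],"gripper": 0.022},{"xyz": [0,0,0],"delta_rot": [0,0,0],"gripper": 0.015},{"xyz": [0,0,0],"delta_rot": [0,0,0],"gripper": 0.01},{"xyz": [0,0,0],"delta_rot": [0,0,0],"gripper": 0.01},{"xyz": [0,0,0],"delta_rot": [0,0,0],"gripper": 0.01},{"xyz": [0,0,0],"delta_rot": [0,0,0],"gripper": 0.01}], force=40)

```text
time: 11.15
tool_pos: [0.484, -0.0135, 0.0399]
tcp_rot: [3.136, 0.186, 0.0]
wrist_force: [-1.4, -0.2, 4.2]
width: 0.201
```

>>> arm_command(rows=[{"xyz": [0,0,-0.005],"delta_rot": [0,0,0],"gripper": 0.01},{"xyz": [0,0,-0.015],"delta_rot": [0,0,0],"gripper": 0.01},{"xyz": [0,0,-0.03],"delta_rot": [0,0,0],"gripper": 0.01},{"xyz": [0,0,-0.03],"delta_rot": [0,0,0],"gripper": 0.01},{"xyz": [0,0,-0.015],"delta_rot": [0,0,0],"gripper": 0.01},{"xyz": [0,0,0],"delta_rot": [0,0,0.1],"gripper": 0.01},{"xyz": [0,0,0],"delta_rot": [0,0,0.0955],"gripper": 0.01},{"xyz": [0,0,0],"delta_rot": [0,0,0],"gripper": 0.01},{"xyz": [0,0,0],"delta_rot": [0,0,0],"gripper": 0.01}])

```text
time: 12.05
tool_pos: [0.4834, -0.0135, 0.1341]
tcp_rot: [-3.139, 0.117, 0.001]
wrist_force: [0.4, 0.8, -0.4]
width: 0.201
```

```bash
python3 look.py s7 side 230 450 100 360; python3 - <<'E'
from h import *
from workcell import bot
plan(bot.read_state(),bay(-.031),.064,DY)
E
```

```text
12.1 [ 0.48350346 -0.01345007  0.13411791] [-0.13301512 -0.36858727 -1.72436093] 0.19992054971720122
shift in tool [0.1562 0.0315 0.07  ] rot [-0.      0.0009  0.0019] q6 -0.004480179306600411
```

View pics/s7.png

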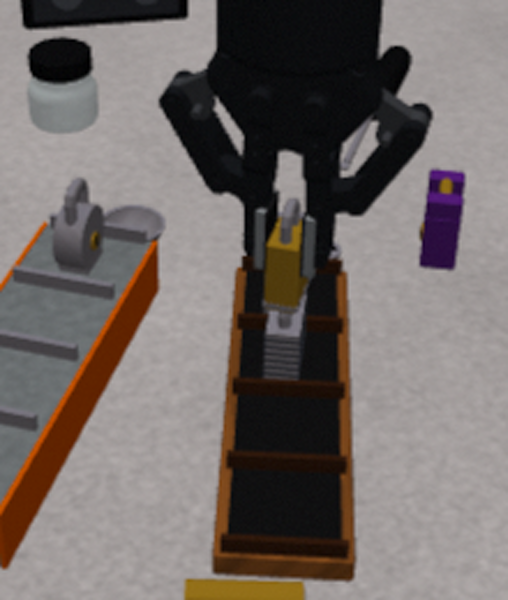

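>>> arm_command(rows=[{"xyz": [0.02,0.004,0],"delta_rot": [0,0,0],"gripper": 0.01},{"xyz": [0.035,0.007,0],"delta_rot": [0,0,0],"gripper": 0.01},{"xyz": [0.035,0.007,0],"delta_rot": [0,0,0],"gripper": 0.01},{"xyz": [0.035,0.007,0],"delta_rot": [0,0,0],"gripper": 0.01},{"xyz": [0.02,0.0045,0],"delta_rot": [0,0,0],"gripper": 0.01},{"xyz": [0.01,0.002,0],"delta_rot": [0,0,0],"gripper": 0.01},{"xyz": [0,0,0.02],"delta_rot": [0,0,0],"gripper": 0.01},{"xyz": [0,0,0.02],"delta_rot": [0,0,0],"gripper": 0.01},{"xyz": [0,0,0.02],"delta_rot": [0,0,0],"gripper": 0.01},{"xyz": [0,0,0.006],"delta_rot": [0,0,0],"gripper": 0.01},{"xyz": [0,0,0],"delta_rot": [0,0,0],"gripper": 0.01},{"xyz": [0,0,0],"delta_rot": [0,0,0],"gripper": 0.01}])

```text
time: 13.3
tool_pos: [0.6363, -0.0568, 0.0693]
tcp_rot: [3.139, -0.12, 0.001]
wrist_force: [-0.3, 0.3, -1.1]
width: 0.199
```

```bash
python3 look.py s8 side 180 320 140 280; python3 - <<'E'
from h import *
from workcell import bot
plan(bot.read_state(),bay(-.031),.062,DY)
E
```

```text
13.35 [ 0.63682318 -0.05681852  0.06987918] [-0.48515128  0.344054   -0.81764033] 0.19803362670842575
shift in tool [-0.     -0.0003  0.0079] rot [ 0.0001 -0.0019  0.0003] q6 -0.05145780131967286
```

View pics/s8.png

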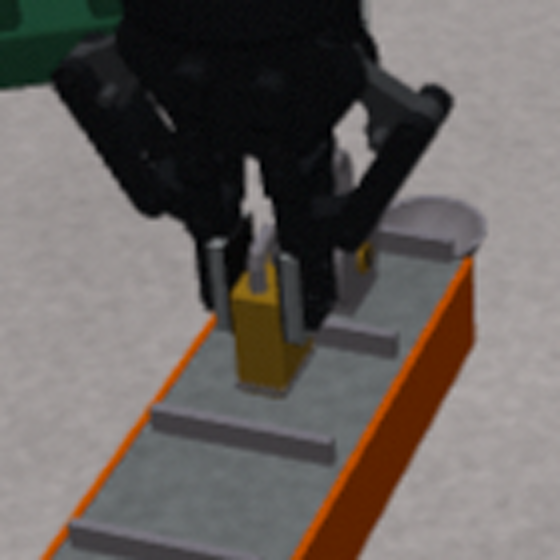

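>>> arm_command(rows=[{"xyz": [0,0,0.005],"delta_rot": [0,0,0],"gripper": 0.01},{"xyz": [0,0,0.001],"delta_rot": [0,0,0],"gripper": 0.01},{"xyz": [0,0,0.001],"delta_rot": [0,0,0],"gripper": 0.01},{"xyz": [0,0,0],"delta_rot": [0,0,0],"gripper": 0.01}])

```text
time: 13.75
tool_pos: [0.6362, -0.0568, 0.062]
tcp_rot: [3.139, -0.121, 0.0]
wrist_force: [-1.1, -0.1, 0.2]
width: 0.202
```

>>> arm_command(rows=[{"xyz": [0,0,0.001],"delta_rot": [0,0,0],"gripper": 0.01},{"xyz": [0,0,0],"delta_rot": [0,0,0],"gripper": 0.01}])

```text
time: 13.95
tool_pos: [0.6363, -0.0568, 0.062]
tcp_rot: [3.139, -0.121, 0.0]
wrist_force: [-3.0, 1.3, 5.5]
width: 0.201
```

```bash
python3 look.py s9 side 180 320 140 280
```

```text
14.0 [ 0.63624607 -0.0568106   0.06193988] [-2.88610641  0.31903079  5.86812493] 0.2057953262251357
```

View pics/s9.png

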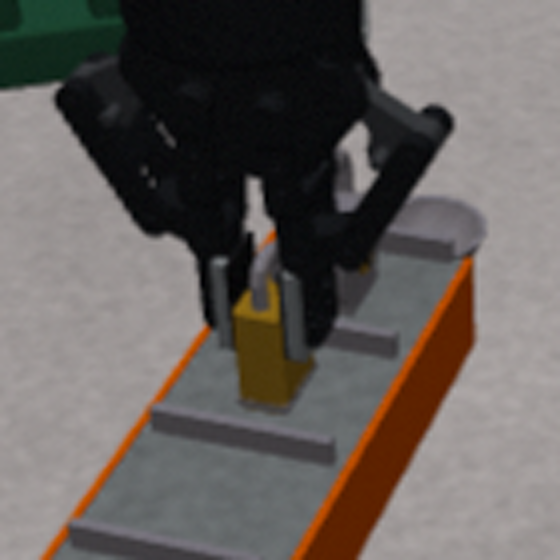

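Seated (5.5 N contact). Release and go up.

>>> arm_command(rows=[{"xyz": [0,0,-0.0005],"delta_rot": [0,0,0],"gripper": 0.01},{"xyz": [0,0,0],"delta_rot": [0,0,0],"gripper": 0.02},{"xyz": [0,0,0],"delta_rot": [0,0,0],"gripper": 0.03},{"xyz": [0,0,0],"delta_rot": [0,0,0],"gripper": 0.06},{"xyz": [0,0,0],"delta_rot": [0,0,0],"gripper": 0.085},{"xyz": [0,0,0],"delta_rot": [0,0,0],"gripper": 0.085},{"xyz": [0,0,0],"delta_rot": [0,0,0],"gripper": 0.085},{"xyz": [0,0,-0.03],"delta_rot": [0,0,0],"gripper": 0.085},{"xyz": [0,0,-0.04],"delta_rot": [0,0,0],"gripper": 0.085},{"xyz": [0,0,-0.03],"delta_rot": [0,0,0],"gripper": 0.085},{"xyz": [0,0,0],"delta_rot": [0,0,0],"gripper": 0.085}])

```text
time: 15.1
tool_pos: [0.6401, -0.0573, 0.1676]
tcp_rot: [3.138, -0.121, 0.017]
wrist_force: [1.5, 1.4, -0.1]
width: 0.997
```

```bash
python3 look.py s10 side 180 320 140 280; python3 - <<'E'
from h import *
from workcell import bot
s=bot.read_state()
plan(s,(.4916,-.0722),.13,np.radians(3.55))
E
```

```text
15.15 [ 0.63839661 -0.05707258  0.16468352] [ 0.60960963  1.23831789 -0.0502316 ] 0.9942003258150129
shift in tool [-0.1454  0.0263  0.0337] rot [ 0.0008 -0.0066 -0.1387] q6 -0.051264031167288275
```

View pics/s10.png

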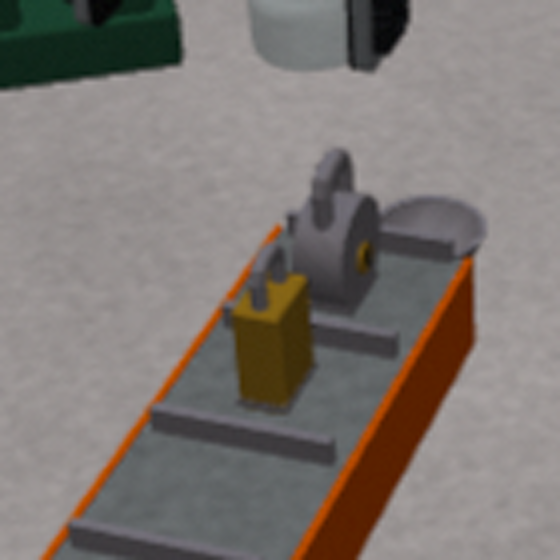

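>>> arm_command(rows=[{"xyz": [-0.04,0.007,0],"delta_rot": [0,0,0],"gripper": 0.085},{"xyz": [-0.04,0.007,0],"delta_rot": [0,0,0],"gripper": 0.085},{"xyz": [-0.04,0.007,0],"delta_rot": [0,0,0],"gripper": 0.085},{"xyz": [-0.0234,0.0053,0],"delta_rot": [0,0,0],"gripper": 0.085},{"xyz": [0,0,0.01],"delta_rot": [0,0,-0.07],"gripper": 0.085},{"xyz": [0,0,0.02],"delta_rot": [0,0,-0.0687],"gripper": 0.085},{"xyz": [0,0,0],"delta_rot": [0,0,0],"gripper": 0.085},{"xyz": [0,0,0],"delta_rot": [0,0,0],"gripper": 0.085},{"xyz": [0,0,0],"delta_rot": [0,0,0],"gripper": 0.085}])

```text
time: 16.05
tool_pos: [0.4913, -0.072, 0.1312]
tcp_rot: [-3.14, -0.096, 0.0]
wrist_force: [1.1, -0.3, -0.1]
width: 0.995
```

```bash
python3 look.py w6 wrist 0 640 0 480; python3 - <<'E'
from h import *
from workcell import bot
s=bot.read_state()
plan(s,(.4916,-.0722),.041,np.radians(3.55))
E
```

```text
16.1 [ 0.49161156 -0.07205634  0.13156837] [-0.49251124 -0.36919916 -0.35550587] 0.9934207073159742
shift in tool [-0.0001  0.0001  0.0906] rot [ 0.0002 -0.0007 -0.0007] q6 -0.2568526742413854
```

View pics/w6.png

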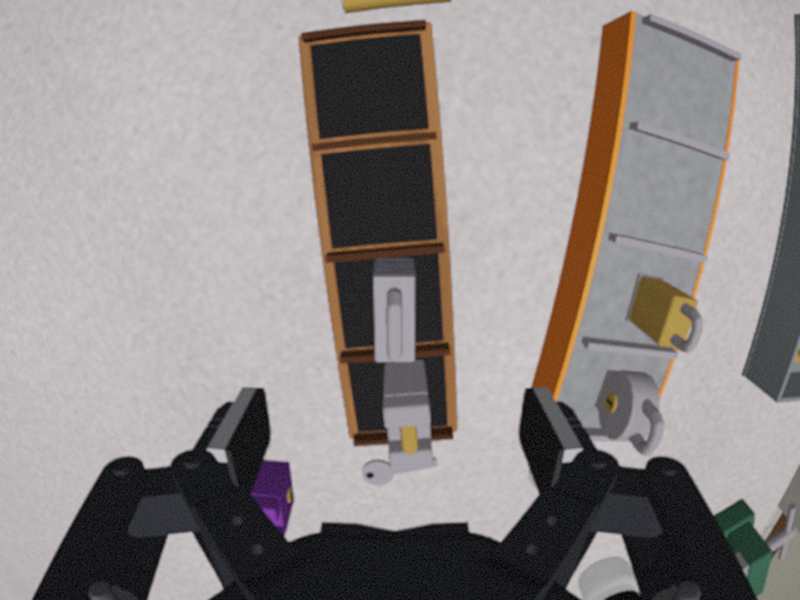

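Lock centred at column 394, straight. Descend 90 mm and grip.

>>> arm_command(rows=[{"xyz": [0,0,0.03],"delta_rot": [0,0,0],"gripper": 0.085},{"xyz": [0,0,0.03],"delta_rot": [0,0,0],"gripper": 0.085},{"xyz": [0,0,0.015],"delta_rot": [0,0,0],"gripper": 0.085},{"xyz": [0,0,0.015],"delta_rot": [0,0,0],"gripper": 0.085},{"xyz": [0,0,0.001],"delta_rot": [0,0,0],"gripper": 0.085},{"xyz": [0,0,0],"delta_rot": [0,0,0],"gripper": 0.06},{"xyz": [0,0,0],"delta_rot": [0,0,0],"gripper": 0.04}])

```text
time: 16.8
tool_pos: [0.4922, -0.0722, 0.0413]
tcp_rot: [3.14, 0.097, 0.003]
wrist_force: [-0.4, -0.9, 0.7]
width: 0.686
```

>>> arm_command(rows=[{"xyz": [0,0,0],"delta_rot": [0,0,0],"gripper": 0.03},{"xyz": [0,0,0],"delta_rot": [0,0,0],"gripper": 0.024},{"xyz": [0,0,0],"delta_rot": [0,0,0],"gripper": 0.015},{"xyz": [0,0,0],"delta_rot": [0,0,0],"gripper": 0.01},{"xyz": [0,0,0],"delta_rot": [0,0,0],"gripper": 0.01},{"xyz": [0,0,0],"delta_rot": [0,0,0],"gripper": 0.01},{"xyz": [0,0,0],"delta_rot": [0,0,0],"gripper": 0.01}], force=50)

```text
time: 17.5
tool_pos: [0.4916, -0.0722, 0.041]
tcp_rot: [3.14, 0.097, 0.002]
wrist_force: [-1.9, 0.1, 5.5]
width: 0.22
```

>>> arm_command(rows=[{"xyz": [0,0,-0.005],"delta_rot": [0,0,0],"gripper": 0.01},{"xyz": [0,0,-0.015],"delta_rot": [0,0,0],"gripper": 0.01},{"xyz": [0,0,-0.03],"delta_rot": [0,0,0],"gripper": 0.01},{"xyz": [0,0,-0.03],"delta_rot": [0,0,0],"gripper": 0.01},{"xyz": [0,0,-0.015],"delta_rot": [0,0,0],"gripper": 0.01},{"xyz": [0,0,0],"delta_rot": [0,0,0.07],"gripper": 0.01},{"xyz": [0,0,0],"delta_rot": [0,0,0.069],"gripper": 0.01},{"xyz": [0,0,0],"delta_rot": [0,0,0],"gripper": 0.01},{"xyz": [0,0,0],"delta_rot": [0,0,0],"gripper": 0.01}])

```text
time: 18.4
tool_pos: [0.4903, -0.0719, 0.1344]
tcp_rot: [-3.139, 0.119, 0.002]
wrist_force: [-0.8, -0.6, -2.9]
width: 0.222
```

```bash
python3 look.py s11 side 230 450 100 360; python3 - <<'E'
from h import *
from workcell import bot
plan(bot.read_state(),bay(.031),.063,DY)
E
```

```text
18.45 [ 0.49041638 -0.07189707  0.13445461] [ 0.24204058  0.366787   -3.85770469] 0.21701196324721472
shift in tool [ 0.145  -0.0884  0.0713] rot [-0.0002  0.0013  0.0011] q6 -0.1201122290026028
```

View pics/s11.png

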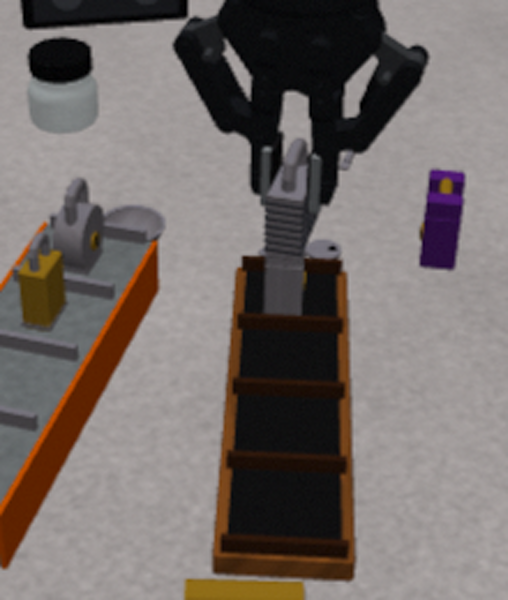

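>>> arm_command(rows=[{"xyz": [0.02,-0.012,0],"delta_rot": [0,0,0],"gripper": 0.01},{"xyz": [0.035,-0.021,0],"delta_rot": [0,0,0],"gripper": 0.01},{"xyz": [0.035,-0.021,0],"delta_rot": [0,0,0],"gripper": 0.01},{"xyz": [0.035,-0.021,0],"delta_rot": [0,0,0],"gripper": 0.01},{"xyz": [0.015,-0.01,0],"delta_rot": [0,0,0],"gripper": 0.01},{"xyz": [0.005,-0.0034,0],"delta_rot": [0,0,0],"gripper": 0.01},{"xyz": [0,0,0.02],"delta_rot": [0,0,0],"gripper": 0.01},{"xyz": [0,0,0.02],"delta_rot": [0,0,0],"gripper": 0.01},{"xyz": [0,0,0.02],"delta_rot": [0,0,0],"gripper": 0.01},{"xyz": [0,0,0.006],"delta_rot": [0,0,0],"gripper": 0.01},{"xyz": [0,0,0],"delta_rot": [0,0,0],"gripper": 0.01},{"xyz": [0,0,0],"delta_rot": [0,0,0],"gripper": 0.01}])

```text
time: 19.65
tool_pos: [0.6427, 0.0047, 0.0698]
tcp_rot: [3.139, -0.121, 0.001]
wrist_force: [0.5, -0.7, -2.4]
width: 0.214
```

```bash
python3 look.py s12 side 170 320 140 300; python3 - <<'E'
from h import *
from workcell import bot
plan(bot.read_state(),bay(.031),.063,DY)
E
```

```text
19.7 [0.64325444 0.00471639 0.07045056] [ 0.63284957  0.39546365 -2.09063761] 0.2224405678905229
shift in tool [-0.0017 -0.0005  0.0074] rot [-0.0001 -0.002  -0.0004] q6 0.045848567719881814
```

View pics/s12.png

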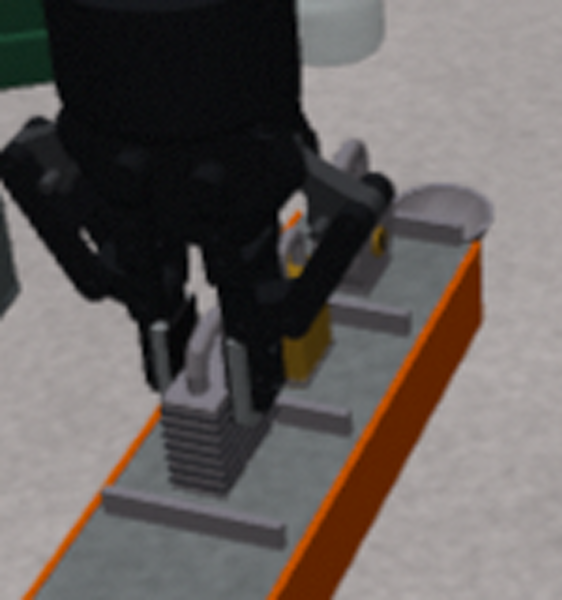

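>>> arm_command(rows=[{"xyz": [-0.001,0,0.005],"delta_rot": [0,0,0],"gripper": 0.01},{"xyz": [0,0,0.001],"delta_rot": [0,0,0],"gripper": 0.01},{"xyz": [0,0,0.001],"delta_rot": [0,0,0],"gripper": 0.01},{"xyz": [0,0,0],"delta_rot": [0,0,0],"gripper": 0.01}])

```text
time: 20.1
tool_pos: [0.6416, 0.005, 0.0631]
tcp_rot: [3.139, -0.121, 0.0]
wrist_force: [-3.4, -0.7, 3.2]
width: 0.222
```

>>> arm_command(rows=[{"xyz": [0,0,0.001],"delta_rot": [0,0,0],"gripper": 0.01},{"xyz": [0,0,0],"delta_rot": [0,0,0],"gripper": 0.01}])

```text
time: 20.3
tool_pos: [0.6416, 0.005, 0.063]
tcp_rot: [3.139, -0.121, 0.0]
wrist_force: [-6.4, -0.1, 9.0]
width: 0.221
```

>>> arm_command(rows=[{"xyz": [0,0,-0.001],"delta_rot": [0,0,0],"gripper": 0.01},{"xyz": [0,0,0],"delta_rot": [0,0,0],"gripper": 0.022},{"xyz": [0,0,0],"delta_rot": [0,0,0],"gripper": 0.03},{"xyz": [0,0,0],"delta_rot": [0,0,0],"gripper": 0.06},{"xyz": [0,0,0],"delta_rot": [0,0,0],"gripper": 0.085},{"xyz": [0,0,0],"delta_rot": [0,0,0],"gripper": 0.085},{"xyz": [0,0,0],"delta_rot": [0,0,0],"gripper": 0.085},{"xyz": [0,0,-0.03],"delta_rot": [0,0,0],"gripper": 0.085},{"xyz": [0,0,-0.04],"delta_rot": [0,0,0],"gripper": 0.085},{"xyz": [0,0,-0.03],"delta_rot": [0,0,0],"gripper": 0.085},{"xyz": [0,0,0],"delta_rot": [0,0,0],"gripper": 0.085}])

```text
time: 21.4
tool_pos: [0.6455, 0.0049, 0.1686]
tcp_rot: [-3.139, 0.121, -0.017]
wrist_force: [1.0, -0.1, 0.4]
width: 0.995
```

```bash
python3 look.py s13 side 170 320 140 300; python3 - <<'E'
from h import *
from workcell import bot
s=bot.read_state()
plan(s,(.5028,-.1334),.13,np.radians(9.06))
E
```

```text
21.45 [0.64382056 0.00495134 0.16571859] [ 0.0633786  -0.15875219 -0.02395183] 0.9956154190935835
shift in tool [-0.1302  0.1488  0.0348] rot [ 0.0005 -0.0067 -0.2352] q6 0.04609548152668418
```

View pics/s13.png

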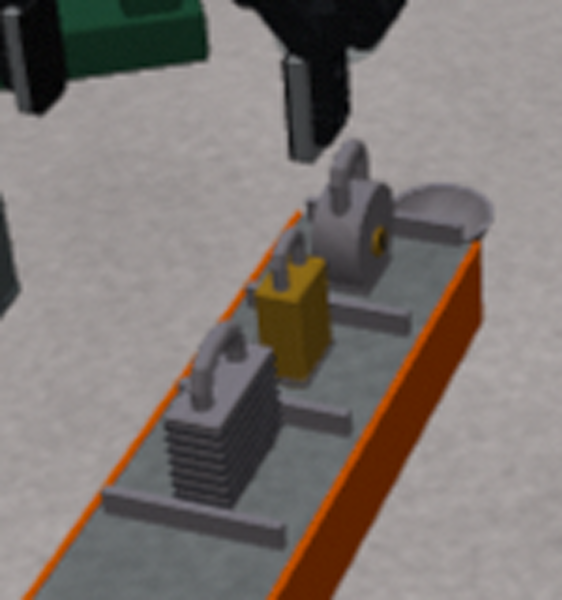

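>>> arm_command(rows=[{"xyz": [-0.03,0.033,0],"delta_rot": [0,0,0],"gripper": 0.085},{"xyz": [-0.03,0.033,0],"delta_rot": [0,0,0],"gripper": 0.085},{"xyz": [-0.03,0.033,0],"delta_rot": [0,0,0],"gripper": 0.085},{"xyz": [-0.03,0.033,0],"delta_rot": [0,0,0],"gripper": 0.085},{"xyz": [-0.0085,0.0168,0],"delta_rot": [0,0,0],"gripper": 0.085},{"xyz": [0,0,0.01],"delta_rot": [0,0,-0.12],"gripper": 0.085},{"xyz": [0,0,0.02],"delta_rot": [0,0,-0.1152],"gripper": 0.085},{"xyz": [0,0,0],"delta_rot": [0,0,0],"gripper": 0.085},{"xyz": [0,0,0],"delta_rot": [0,0,0],"gripper": 0.085},{"xyz": [0,0,0],"delta_rot": [0,0,0],"gripper": 0.085}])

```text
time: 22.45
tool_pos: [0.502, -0.1333, 0.1322]
tcp_rot: [-3.132, -0.246, 0.0]
wrist_force: [-0.6, 0.5, 0.4]
width: 0.998
```

```bash
python3 look.py w7 wrist 0 640 0 480; python3 - <<'E'
from h import *
from workcell import bot
s=bot.read_state()
plan(s,(.5028,-.1334),.041,np.radians(9.06))
E
```

```text
22.5 [ 0.50236543 -0.13337449  0.13258842] [-0.22499667 -1.01920692  0.00723115] 0.9975679032547101
shift in tool [0.0004 0.0001 0.0916] rot [ 0.0003 -0.0007 -0.0011] q6 -0.4644992306816539
```

View pics/w7.png

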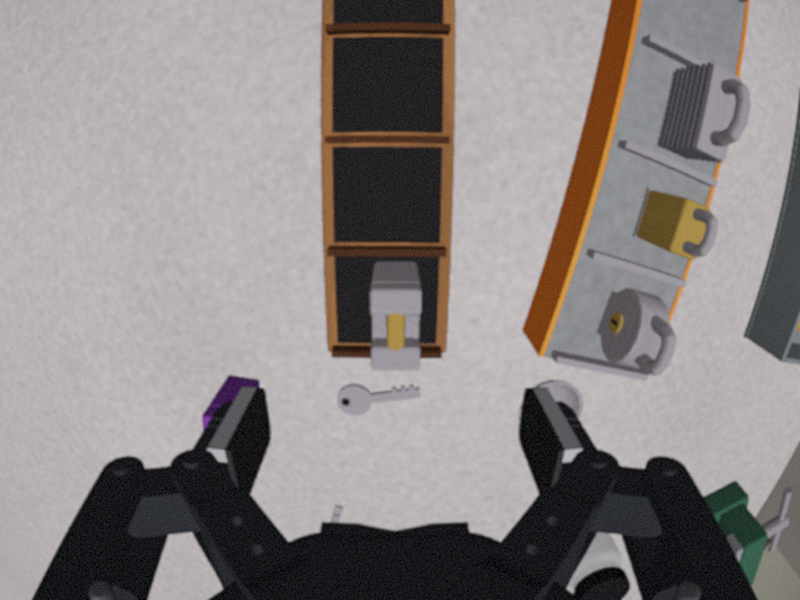

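>>> arm_command(rows=[{"xyz": [0,0,0.03],"delta_rot": [0,0,0],"gripper": 0.085},{"xyz": [0,0,0.03],"delta_rot": [0,0,0],"gripper": 0.085},{"xyz": [0,0,0.015],"delta_rot": [0,0,0],"gripper": 0.085},{"xyz": [0,0,0.015],"delta_rot": [0,0,0],"gripper": 0.085},{"xyz": [0,0,0.002],"delta_rot": [0,0,0],"gripper": 0.085},{"xyz": [0,0,0],"delta_rot": [0,0,0],"gripper": 0.06},{"xyz": [0,0,0],"delta_rot": [0,0,0],"gripper": 0.04}])

```text
time: 23.2
tool_pos: [0.503, -0.1337, 0.0413]
tcp_rot: [3.131, 0.248, 0.003]
wrist_force: [0.2, -0.1, 0.5]
width: 0.688
```

>>> arm_command(rows=[{"xyz": [0,0,0],"delta_rot": [0,0,0],"gripper": 0.032},{"xyz": [0,0,0],"delta_rot": [0,0,0],"gripper": 0.028},{"xyz": [0,0,0],"delta_rot": [0,0,0],"gripper": 0.02},{"xyz": [0,0,0],"delta_rot": [0,0,0],"gripper": 0.01},{"xyz": [0,0,0],"delta_rot": [0,0,0],"gripper": 0.01},{"xyz": [0,0,0],"delta_rot": [0,0,0],"gripper": 0.01},{"xyz": [0,0,0],"delta_rot": [0,0,0],"gripper": 0.01}], force=50)

```text
time: 23.9
tool_pos: [0.5027, -0.1337, 0.0411]
tcp_rot: [3.131, 0.248, 0.003]
wrist_force: [-0.7, 0.8, 5.6]
width: 0.268
```

>>> arm_command(rows=[{"xyz": [0,0,-0.005],"delta_rot": [0,0,0],"gripper": 0.01},{"xyz": [0,0,-0.015],"delta_rot": [0,0,0],"gripper": 0.01},{"xyz": [0,0,-0.03],"delta_rot": [0,0,0],"gripper": 0.01},{"xyz": [0,0,-0.03],"delta_rot": [0,0,0],"gripper": 0.01},{"xyz": [0,0,-0.03],"delta_rot": [0,0,0],"gripper": 0.01},{"xyz": [0,0,0],"delta_rot": [0,0,0.12],"gripper": 0.01},{"xyz": [0,0,0],"delta_rot": [0,0,0.1152],"gripper": 0.01},{"xyz": [0,0,0],"delta_rot": [0,0,0],"gripper": 0.01},{"xyz": [0,0,0],"delta_rot": [0,0,0],"gripper": 0.01}])

```text
time: 24.8
tool_pos: [0.5009, -0.1331, 0.1491]
tcp_rot: [-3.139, 0.117, 0.003]
wrist_force: [0.4, -0.1, -2.8]
width: 0.272
```

```bash
python3 look.py s14 side 230 450 60 320; python3 - <<'E'
from h import *
from workcell import bot
plan(bot.read_state(),bay(.093),.063,DY)
E
```

```text
24.85 [ 0.50101039 -0.13318568  0.14917061] [-0.23376529 -0.35965912 -2.59286455] 0.2689505502162124
shift in tool [ 0.1301 -0.2106  0.086 ] rot [-0.0004  0.0018  0.002 ] q6 -0.23308202290522217
```

View pics/s14.png

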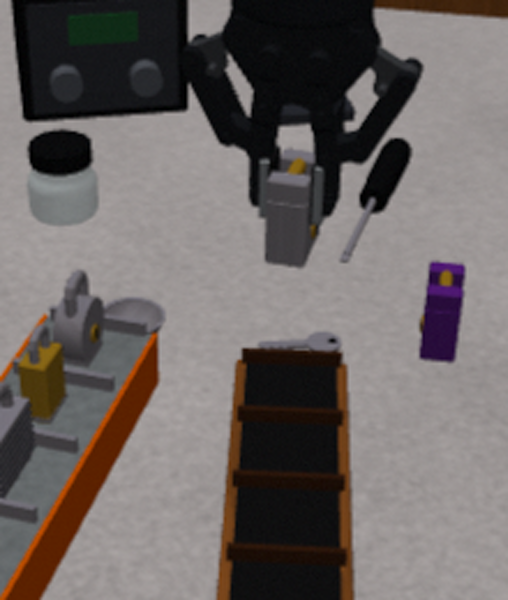

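>>> arm_command(rows=[{"xyz": [0,-0.02,0],"delta_rot": [0,0,0],"gripper": 0.01},{"xyz": [0,-0.035,0],"delta_rot": [0,0,0],"gripper": 0.01},{"xyz": [0,-0.035,0],"delta_rot": [0,0,0],"gripper": 0.01},{"xyz": [0,-0.035,0],"delta_rot": [0,0,0],"gripper": 0.01},{"xyz": [0.01,-0.035,0],"delta_rot": [0,0,0],"gripper": 0.01},{"xyz": [0.025,-0.035,0],"delta_rot": [0,0,0],"gripper": 0.01},{"xyz": [0.035,-0.0156,0],"delta_rot": [0,0,0],"gripper": 0.01},{"xyz": [0.035,0,0],"delta_rot": [0,0,0],"gripper": 0.01},{"xyz": [0.025,0,0.01],"delta_rot": [0,0,0],"gripper": 0.01},{"xyz": [0,0,0.02],"delta_rot": [0,0,0],"gripper": 0.01},{"xyz": [0,0,0],"delta_rot": [0,0,0],"gripper": 0.01},{"xyz": [0,0,0],"delta_rot": [0,0,0],"gripper": 0.01}])

```text
time: 26.05
tool_pos: [0.6461, 0.0664, 0.1185]
tcp_rot: [3.139, -0.12, -0.006]
wrist_force: [-0.1, 0.5, -2.6]
width: 0.271
```

```bash
python3 look.py s15 side 130 330 100 340; python3 - <<'E'
from h import *
from workcell import bot
plan(bot.read_state(),bay(.093),.063,DY)
E
```

```text
26.1 [0.64689842 0.06648058 0.1197003 ] [-0.59420121 -0.76179339 -3.50116509] 0.2673389853718007
shift in tool [-0.0005 -0.0006  0.0567] rot [0.0002 0.0015 0.0004] q6 0.14050220346642808
```

View pics/s15.png

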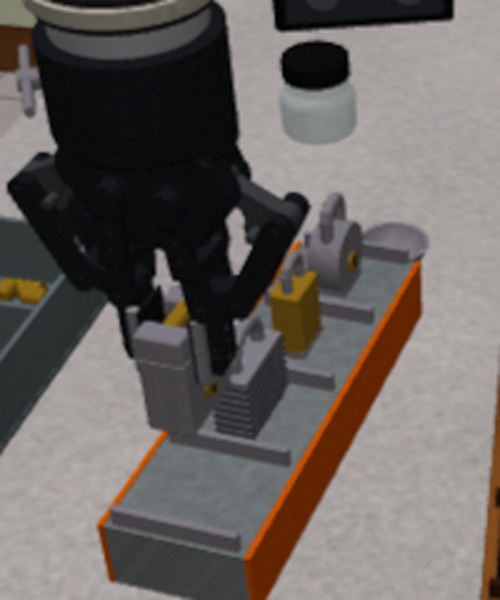

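>>> arm_command(rows=[{"xyz": [0,-0.0005,0.02],"delta_rot": [0,0,0],"gripper": 0.01},{"xyz": [0,0,0.02],"delta_rot": [0,0,0],"gripper": 0.01},{"xyz": [0,0,0.01],"delta_rot": [0,0,0],"gripper": 0.01},{"xyz": [0,0,0.003],"delta_rot": [0,0,0],"gripper": 0.01},{"xyz": [0,0,0],"delta_rot": [0,0,0],"gripper": 0.01},{"xyz": [0,0,0],"delta_rot": [0,0,0],"gripper": 0.01}])

```text
time: 26.7
tool_pos: [0.6487, 0.0671, 0.0685]
tcp_rot: [-3.139, 0.121, -0.003]
wrist_force: [0.3, -0.8, -1.5]
width: 0.273
```

>>> arm_command(rows=[{"xyz": [0,0,0.001],"delta_rot": [0,0,0],"gripper": 0.01},{"xyz": [0,0,0.001],"delta_rot": [0,0,0],"gripper": 0.01},{"xyz": [0,0,0],"delta_rot": [0,0,0],"gripper": 0.01}])

```text
time: 27.0
tool_pos: [0.6479, 0.067, 0.0654]
tcp_rot: [-3.139, 0.121, -0.001]
wrist_force: [-0.3, -0.2, -3.3]
width: 0.27
```

>>> arm_command(rows=[{"xyz": [-0.0012,0,0.001],"delta_rot": [0,0,0],"gripper": 0.01},{"xyz": [0,0,0.001],"delta_rot": [0,0,0],"gripper": 0.01},{"xyz": [0,0,0],"delta_rot": [0,0,0],"gripper": 0.01}])

```text
time: 27.3
tool_pos: [0.6465, 0.0672, 0.0632]
tcp_rot: [-3.139, 0.121, 0.0]
wrist_force: [-0.4, 0.5, -1.3]
width: 0.272
```

```bash
python3 look.py s16 side 160 280 180 330
```

```text
27.35 [0.64647889 0.06714071 0.0631532 ] [-0.38062583  0.86726716 -1.94592123] 0.27346951315918816
```

View pics/s16.png

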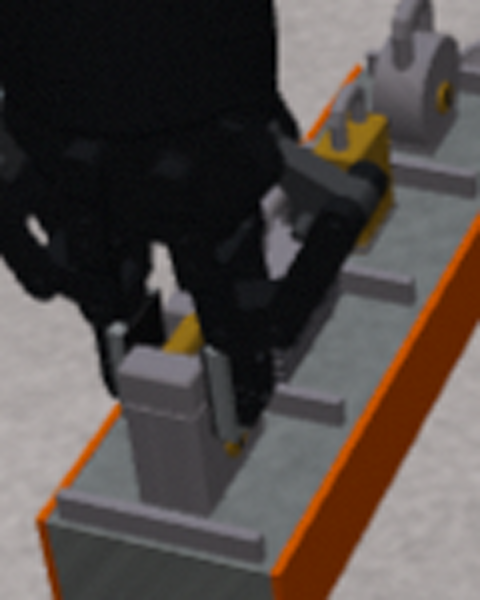

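>>> arm_command(rows=[{"xyz": [0,0,0.0008],"delta_rot": [0,0,0],"gripper": 0.01},{"xyz": [0,0,0],"delta_rot": [0,0,0],"gripper": 0.01}])

```text
time: 27.55
tool_pos: [0.6466, 0.0672, 0.0631]
tcp_rot: [-3.139, 0.121, 0.0]
wrist_force: [-1.9, 0.2, 4.1]
width: 0.271
```

Contact. Release and retreat upward.

>>> arm_command(rows=[{"xyz": [0,0,-0.0004],"delta_rot": [0,0,0],"gripper": 0.015},{"xyz": [0,0,0],"delta_rot": [0,0,0],"gripper": 0.026},{"xyz": [0,0,0],"delta_rot": [0,0,0],"gripper": 0.035},{"xyz": [0,0,0],"delta_rot": [0,0,0],"gripper": 0.06},{"xyz": [0,0,0],"delta_rot": [0,0,0],"gripper": 0.085},{"xyz": [0,0,0],"delta_rot": [0,0,0],"gripper": 0.085},{"xyz": [0,0,0],"delta_rot": [0,0,0],"gripper": 0.085},{"xyz": [0,0,-0.03],"delta_rot": [0,0,0],"gripper": 0.085},{"xyz": [0,0,-0.04],"delta_rot": [0,0,0],"gripper": 0.085},{"xyz": [0,0,-0.03],"delta_rot": [0,0,0],"gripper": 0.085},{"xyz": [0,0,-0.04],"delta_rot": [0,0,0],"gripper": 0.085}])

```text
time: 28.65
tool_pos: [0.6455, 0.067, 0.2026]
tcp_rot: [3.139, -0.121, -0.004]
wrist_force: [-0.8, 0.4, 0.5]
width: 0.997
```

>>> arm_command(rows=[{"xyz": [-0.02,-0.04,0],"delta_rot": [0,0,0],"gripper": 0.085},{"xyz": [-0.02,-0.04,0],"delta_rot": [0,0,0],"gripper": 0.085},{"xyz": [-0.02,-0.04,0],"delta_rot": [0,0,0],"gripper": 0.085},{"xyz": [-0.02,-0.04,0],"delta_rot": [0,0,0],"gripper": 0.085},{"xyz": [-0.02,-0.04,0],"delta_rot": [0,0,0],"gripper": 0.085},{"xyz": [-0.02,-0.04,0],"delta_rot": [0,0,0],"gripper": 0.085},{"xyz": [-0.02,-0.04,0],"delta_rot": [0,0,0],"gripper": 0.085},{"xyz": [0,0,0],"delta_rot": [0,0,0],"gripper": 0.085},{"xyz": [0,0,0],"delta_rot": [0,0,0],"gripper": 0.085}])

```text
time: 29.55
tool_pos: [0.5279, 0.358, 0.2026]
tcp_rot: [3.139, -0.117, 0.0]
wrist_force: [0.3, 0.6, -0.2]
width: 0.997
```

```bash
python3 look.py s17 side 130 330 120 350; python3 - <<'E'
from h import *
from workcell import read_camera
c=read_camera("top"); cv2.imwrite("pics/t2.png",c["pixels"][:,:,::-1])
W=cloud(c);z=W[...,2]
d=W[...,:2]-D;C,S=np.cos(DY),np.sin(DY)
lx=d[...,0]*C+d[...,1]*S; ly=-d[...,0]*S+d[...,1]*C
for y in(.093,.031,-.031,-.093):
    m=(abs(lx)<.04)&(abs(ly-y)<.028)&(z>.06)&(z<.12)
    p=(np.stack([lx[m],ly[m]],-1)*1000).astype(np.float32)
    print(y,cv2.minAreaRect(p),len(p),z[m].max())
    b=(abs(lx)<.04)&(abs(ly-y)<.028)&(z>.07)&(z<.12); print(z[b].mean())
E
```

```text
29.6 [0.52839612 0.35694194 0.20254559] [ 0.39542469 -0.37694461  0.25242106] 0.9949086830871141
0.093 ((-0.04784393310546875, 92.65129089355469), (25.96671485900879, 42.35484313964844), 1.373186707496643) 677 0.0984092364119169
0.08972295144607809
0.031 ((-0.046207427978515625, 30.58313751220703), (20.774749755859375, 47.27315902709961), 0.3129526376724243) 561 0.10162321579257727
0.08345970802556757
-0.031 ((-0.7388324737548828, -31.451919555664062), (18.31124496459961, 26.928218841552734), 3.2164275646209717) 300 0.1016069373153633
0.08480287222377317
-0.093 ((-0.8646669387817383, -92.32280731201172), (21.737512588500977, 41.773284912109375), 1.6114684343338013) 468 0.10099287360323217
0.08259264302807608
```

View pics/s17.png

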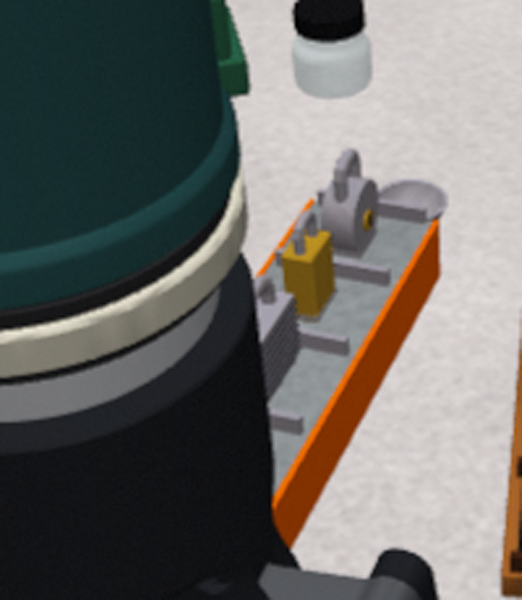

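View pics/t2.png

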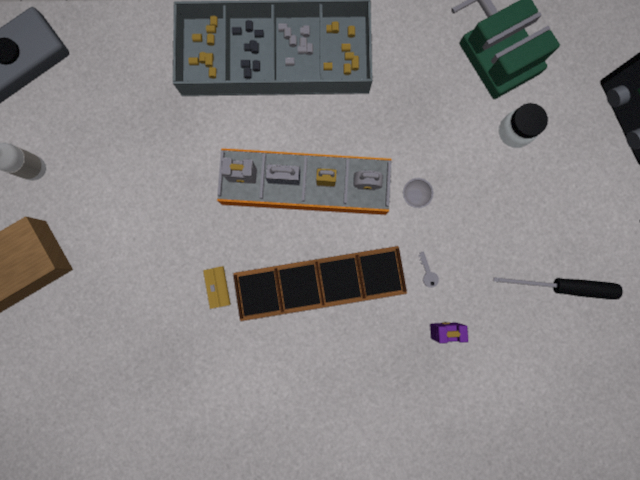

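All four locks stand within 1 mm of their bay centres and within about 3° of the row. In the top view they sit at columns 238, 283, 326 and 369, upright.

```bash
python3 -c "
from workcell import bot
print(bot.finish_job())"
```

```text
the job is handed in; nothing more can be done
None
```

All four padlocks are on the display step in reverse order and the job is handed in at about 30 s of the 99 s allowed. Seen from the robot, left to right, they are now shrouded, wide, narrow, round. On the wooden rack they were round, narrow, wide, shrouded.

- **Position:** the last top-camera depth check put every padlock within about 1 mm of its bay centre.
- **Alignment and height:** each was within about 3° of the row, and their tops were at 98–102 mm, as expected for locks standing on the step.
- **Handling:** no padlock tipped over, and the largest wrist force I saw was about 11 N, while setting the wide one down. The gripper was clear of everything at hand-in, and the purple look-alike was not touched.
- **Not fully checked:** in the last side picture the arm hid the shrouded padlock and part of the wide one. I checked those two from the top view only after release, though an earlier side picture showed the wide one upright. No check disagreed.

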